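# Crack open a sealed dry-storage case beside the humidity meter

## Robot

A 6-joint arm with a two-finger parallel gripper is mounted at the origin on the work surface. World frame = base frame: x ahead of the robot, y to its left, z up, the work surface at z = 0. Lengths are in m, angles in rad, forces in N, time in s.
With the tool pointing down it reaches from about 0.3 to 0.85 m from the base axis. Payload 5.4 kg.
Tool frame: the origin (TCP) lies at the very end of the fingers, on their centre line; the grasp point (between the pads) lies 19 mm behind it; z points along the fingers, y is the direction in which the jaws open and shut (so a half turn about z gives the same grasp; the last joint's range is limited). The gripper opens to 85 mm and grips with 20 to 120 N. Pads are 22 mm wide; open, the fingers measure 114 mm over their backs; the gripper's body (76 mm by 85 mm) begins 54 mm behind the grasp point. The pads swing forward as they close: fully open they stand 13 mm farther back than shut.
Start: joints at [1.07, 0.158, 1.597, -0, 1.386, -0.21], TCP at [0.165, 0.551, 0.231] pointing down, gripper open.
Joint ranges: [-2.91, 2.91], [-0.94, 2.29], [0.18, 2.7], [-1.29, 4.43], [0.17, 2.64], [-3, 3]. Speed limits (rad/s): [2.57, 2.57, 3.14, 3.14, 3.14, 3.14].

## Interface

Orientations are given as a unit quaternion [x, y, z, w].
In Python, from workcell import robot, move_gripper, cams gives the robot as it stands. The module is installed in compiled form; this text tells all that it offers. Calls block until the motion is done:
- robot.movep(position, orientation): joint-space move of the TCP to a pose.
- robot.move_linear(position, rate=0.15, ori=None, until_force=None): straight line of the TCP; ori=None keeps the orientation; rate is the mean speed in m/s. With until_force (N) it stops when the force on the tool has changed by that much, and returns True; else False.
- robot.goto_joints(angles): joint-space move.
- move_gripper(opening): finger opening in m; the grip force is fixed at half the most; returns when the fingers have stopped.
- robot.hold(seconds).
- robot.solve_ik(position, orientation): joint angles nearest the present ones, or None.
- cams.snapshot(name): name is "scene" or "top"; returns the picture (480x640x3 uint8, red, green, blue); there is no depth.
- cams.calibration(name): a dict with "intrinsics" (3x3 intrinsics, pixels), "rvec" (rotation vector, rad) and "tvec" (3), from world to camera coordinates, as OpenCV has them. Camera axes: x right, y down, z forward; pixel columns grow to the right and rows downward; lengths in m; the calibration is good to about 2 mm. A picture is of the moment at which its call begins. calibration takes no time and is no camera call.
A pose or a line that the arm cannot do raises robot.IKError and nothing moves.
- robot.close_job(): hands the job in, once; it reports no verdict.
Readings, each from a call of its own:
- robot.get_t(): time.
- robot.get_q(): joint angles.
- robot.get_qvel(): joint speeds.
- robot.get_effort(): joint torques, N m.
- robot.get_eef_pos(): TCP position.
- robot.get_eef_rot(): TCP orientation.
- robot.get_contact_force(): force on the tool from outside, world axes, zero at the start.
- robot.get_wrist_torque(): the same for the moment, N m.
- robot.get_gripper_width(): finger opening in m.
Only numpy, scipy, OpenCV 4.12 (cv2) and the standard library are available. Lean on these libraries where they do the work, as an engineer would, in place of code of your own. Each camera call takes 0.05 s, during which the arm holds its last target.

## Task

Check the air in the dry-storage case: stand the fallen humidity meter upright on the black rubber pad beside the case and let go of it; then pull the stuck lid straight up by its handle until the seal lets go, without yanking it away, and keep holding it level and just open over the case, raised by about 3 cm from shut and no longer touching the case. Finish while still holding the lid there, with the meter standing on the pad, and leave everything else on the bench as it is.

Things in the scene. Friction and masses are not known exactly. Their poses are not given: they have to be found in the camera images.
- meter: Humidity meter: white square block 48 x 48 x 110 mm with a black round cap, 34 mm across and 12 mm high, on top (122 mm in all); 0.3 kg, mostly in its heavy foot (centre of mass 33 mm up). Origin: centre of its 48 x 48 mm foot; z runs from foot to cap, x and y square to its sides. It starts fallen, lying flat on one side on the bench, its z axis level and 24 mm above the bench.
- pad_top (a point): Centre of the top face of the black rubber pad, 120 x 120 mm and 4 mm thick, fixed flat on the bench on the case's left (its +y side); its x and y axes are along the pad's edges.
- case: Grey plastic case, a square box 180 x 180 mm and 90 mm tall without its lid, fixed to the bench. Origin: centre of its underside; its x and y axes are along its sides, z up. It stays put.
- lid: Loose grey lid: plate 186 x 186 x 10 mm, plug below it 21 mm deep, about 0.35 kg. Origin: centre of the plate's underside; shut, this lies on the rim, 90 mm above the bench, axes as the case's. Sprung rubber lips in the case grip the plug: it takes 10 to 20 N straight up, peak within the first 8 mm of lift, free by 18 mm, then only its weight. Pulled askew it may jam.
- lid_handle (a point): Middle of the lid's steel handle: a level flat bar 12 mm thick (lid's x), 16 mm tall, 110 mm long (lid's y), over the lid's middle, on a post at each end (90 mm clear between them). The point is 47 mm above the lid's origin, so 137 mm above the bench when shut; 29 mm free between bar and lid plate.
- tape_roll: grey ring of tape, 76 mm across, 25 mm high, lying flat; bystander
- jar: small jar, 60 mm across, 75 mm high; bystander
- screwdriver: screwdriver, 190 mm long, lying flat; bystander
- wrench: wrench, 170 mm long, lying flat; bystander
- bottle: tall bottle, 64 mm across, 190 mm high; bystander
- can: can, 70 mm across, 100 mm high; bystander
- carton: carton, 90 x 120 x 60 mm; bystander
There are look-alikes about, which are no part of the job. What is shaped like the meter but green is not meant. Several things look just like the part that bears pad_top: the one meant starts farthest from the robot's base.

How it is judged:
On the way, in this order (a step that is already met when the one before it is completed fails the run):
1. the meter stands upright on the pad, let go (angle between meter's own z axis and vertical below 0.1 rad and z of meter in the frame of pad_top between -0.004 and 0.006 m and x of meter in the frame of pad_top between -0.04 and 0.04 m and y of meter in the frame of pad_top between -0.04 and 0.04 m and contact force between the fingers and meter below 0.1 N and linear speed of meter below 0.03 m/s), for 0.3 s.
2. the lid has broken free of its seal (z of lid in the frame of case above 0.108 m), for 0.1 s.
At the end, for the whole second after the job is handed in: The fingers hold the lid at rest (over 1 N), raised 21 to 48 mm from shut, level within 0.15 rad, within 30 mm of centred, touching nothing else; the meter stands untouched on the pad, within 0.1 rad of upright, its foot's centre within 40 mm of the pad's along each pad axis (all of step 1 and z of lid in the frame of case between 0.111 and 0.138 m and horizontal distance between lid and case below 0.03 m and angle between lid's own z axis and vertical below 0.15 rad and linear speed of lid below 0.03 m/s and contact force between the fingers and lid above 1 N and contact force between lid and case below 0.3 N and contact force between lid and meter below 0.1 N and contact force between lid and tape_roll below 0.1 N and contact force between lid and jar below 0.1 N and contact force between lid and screwdriver below 0.1 N and contact force between lid and wrench below 0.1 N and contact force between lid and bottle below 0.1 N and contact force between lid and can below 0.1 N and contact force between lid and carton below 0.1 N); the arm keeps its last pose, push and grip.
It fails at once if the lid is yanked away (raised by more than 100 mm) (z of lid in the frame of case above 0.19 m).
It fails at once if a bystander is moved by more than 30 mm (distance of any of tape_roll, jar, screwdriver, wrench, bottle, can, carton from where it was at the start of the episode above 0.03 m).
It also fails if it takes over 69 s, if anything falls off the work surface, if the arm or the gripper's body presses on something with over 40 N, if the wrist force passes 120 N, or if a joint passes its speed limit or range.

## Working session

There is one attempt and no reset: what is moved stays moved. The work goes in short steps, each a Python script; the robot and the scene stay as the last script left them, time stands still between calls to the robot, and variables do not carry over. Pictures are saved under pics/ and viewed, and the job is handed in when it is done.

```bash
mkdir -p pics; ls; python3 - <<'E'
from workcell import robot, move_gripper, cams
import cv2
for n in ("scene","top"):
    im=cams.snapshot(n); cv2.imwrite(f"pics/{n}0.png",im[:,:,::-1])
    c=cams.calibration(n); print(n,c)
print(robot.get_t(),robot.get_q(),robot.get_eef_pos(),robot.get_eef_rot(),robot.get_gripper_width())
E
```

```text
pics
scene {'intrinsics': array([[511.10772344,   0.        , 317.97616778],
       [  0.        , 511.10772344, 240.23491881],
       [  0.        ,   0.        ,   1.        ]]), 'rvec': array([ 2.17908367,  1.51680538, -0.45222868]), 'tvec': array([-0.21819291, -0.33717994,  1.59056992])}
top {'intrinsics': array([[551.70586175,   0.        , 323.42365277],
       [  0.        , 551.70586175, 239.60068652],
       [  0.        ,   0.        ,   1.        ]]), 'rvec': array([ 2.09739155, -2.15472183,  0.19626202]), 'tvec': array([0.04007972, 0.55101582, 1.41830248])}
0.1 [ 1.06991362e+00  1.59001285e-01  1.59810492e+00  1.66311365e-05
  1.38620734e+00 -2.10087175e-01] [0.16460334 0.55037129 0.23040748] [ 1.44887473e-01  9.89447765e-01 -8.03803833e-04 -3.07135707e-04] 0.08504979113815304
```

View pics/scene0.png

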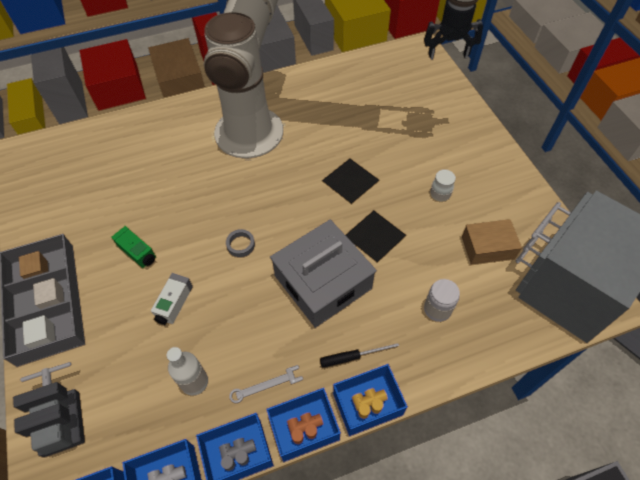

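View pics/top0.png

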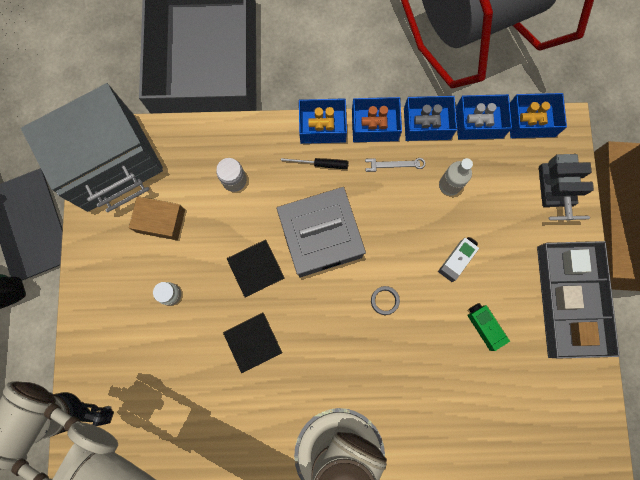

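White meter: scene (172,299), top (459,259). The green look-alike is at top (489,327). There are two black pads at top (255,268) and (252,343). The first is farther from the base (340,455) and right beside the case, so it fits. I'll enlarge both and measure.

```bash
cat > h.py <<'E'
import numpy as np, cv2
from workcell import robot, move_gripper, cams
from scipy.spatial.transform import Rotation as R
def cast(n,px,z):
    c=cams.calibration(n); K=c['intrinsics']; Rm=cv2.Rodrigues(c['rvec'])[0]; t=c['tvec']
    d=np.c_[np.atleast_2d(px).astype(float),np.ones(len(np.atleast_2d(px)))]@np.linalg.inv(K).T@Rm
    o=-Rm.T@t
    return o+d*((z-o[2])/d[:,2])[:,None]
def proj(n,P):
    c=cams.calibration(n); return cv2.projectPoints(np.float64(P).reshape(-1,1,3),c['rvec'],c['tvec'],c['intrinsics'],None)[0].reshape(-1,2)
E
python3 - <<'E'
from h import *
for n in ("scene","top"):
    im=cv2.imread(f"pics/{n}0.png"); hsv=cv2.cvtColor(im,cv2.COLOR_BGR2HSV)
    # pads
    m=((hsv[...,2]<50)).astype(np.uint8)
    cn,_=cv2.findContours(m,cv2.RETR_EXTERNAL,cv2.CHAIN_APPROX_NONE)
    for c in cn:
        r=cv2.minAreaRect(c)
        if cv2.contourArea(c)>800:
            M=cv2.moments(c); p=[M['m10']/M['m00'],M['m01']/M['m00']]
            b=cast(n,cv2.boxPoints(r),.004)[:,:2]
            ap=cv2.approxPolyDP(c,6,True)[:,0]
            w=cast(n,ap,.004)[:,:2]
            print(n,'dark',p,cast(n,p,.004)[0].round(4),'\n',w.round(3).tolist() if len(ap)<7 else len(ap))
a=cv2.imread("pics/top0.png");s=cv2.imread("pics/scene0.png")
cv2.imwrite("pics/c1.png",np.hstack([cv2.resize(a[215:305,415:515],(400,360),interpolation=2),cv2.resize(s[255:345,120:220],(400,360),interpolation=2)]))
cv2.imwrite("pics/c2.png",cv2.resize(a[180:380,210:410],(600,600),interpolation=2))
E
```

```text
scene dark [62.15849617186607, 416.5190263969832] [ 0.6867 -0.6239  0.004 ] 
 12
scene dark [374.97212702764443, 235.56122915238745] [0.4928 0.2157 0.004 ] 
 [[0.417, 0.243], [0.468, 0.145], [0.564, 0.19], [0.519, 0.289]]
scene dark [350.14639736427443, 180.33591176049276] [0.2935 0.2241 0.004 ] 
 [[0.22, 0.247], [0.265, 0.151], [0.366, 0.197], [0.316, 0.299]]
scene dark [455.3348143759873, 25.82592812006319] [-0.2316  0.846   0.004 ] 
 10
top dark [67.01701701701701, 403.74199199199194] [0.1437 0.7047 0.004 ] 
 [[0.2, 0.852], [0.134, 0.735], [0.167, 0.737], [0.1, 0.682], [0.1, 0.591], [0.13, 0.595]]
top dark [252.01676320870632, 342.6017202036159] [0.2874 0.2221 0.004 ] 
 [[0.365, 0.195], [0.315, 0.297], [0.212, 0.251], [0.261, 0.145]]
top dark [254.87996201329534, 268.20436847103514] [0.4864 0.2137 0.004 ] 
 [[0.561, 0.186], [0.517, 0.29], [0.412, 0.241], [0.458, 0.138]]
top dark [10.106115304671262, 263.20522918717865] [0.5182 0.8813 0.004 ] 
 8
top dark [555.6013688494265, 186.31132075471697] [ 0.6944 -0.6281  0.004 ] 
 9
top dark [117.33037893384713, 163.55632626846497] [0.7943 0.6004 0.004 ] 
 19
top dark [451.38920400831915, 20.925411230856493] [ 1.2092 -0.3719  0.004 ] 
 [[1.28, -0.289], [1.129, -0.362], [1.152, -0.452], [1.184, -0.458], [1.175, -0.422], [1.276, -0.426]]
top dark [219.1154492944359, 83.0472325802442] [1.0304 0.3151 0.004 ] 
 [[1.294, 0.213], [1.295, 0.237], [0.991, 0.234], [0.987, 0.543], [0.947, 0.513], [0.947, 0.211]]
top dark [159.45625266752026, 42.819319960165025] [1.1623 0.4916 0.004 ] 
 [[1.002, 0.538], [1.001, 0.471], [1.288, 0.467], [1.295, 0.249], [1.303, 0.536]]
```

View pics/c1.png

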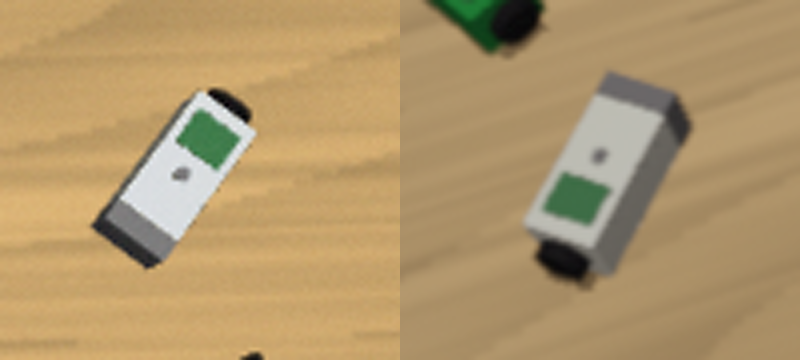

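View pics/c2.png

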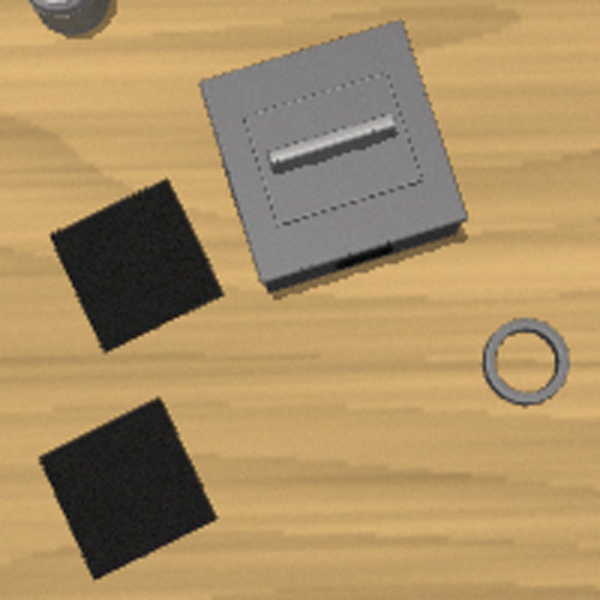

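The picks are confirmed: the white meter has its cap toward the upper right in the top view, and the pad next to the case is the far one. Next I'll measure the meter, lid and handle, then look at IK feasibility for a tilted grasp. I'd grip near the cap with the tool leaning, then turn 90° about the jaw axis.

```bash
python3 - <<'E'
from h import *
# meter corners on top face z=.048: from enlarged crops (4x)
T=np.array([[195,92],[257,130]])/4+[415,215]
S=np.array([[527,222],[592,250]])/4+[120-100,255]
for n,p in(('top',T),('scene',S)):
    w=cast(n,p,.048)[:,:2]; e=w[1]-w[0]; print(n,w.round(4).tolist(),'mid',w.mean(0).round(4),np.linalg.norm(e),np.degrees(np.arctan2(*(e[::-1]))))
# axis direction from foot edge
T2=np.array([[107,207],[172,240]])/4+[415,215]
S2=np.array([[608,72],[677,97]])/4+[20,255]
for n,p,q in(('top',T2,T),('scene',S2,S)):
    w=cast(n,p,.048)[:,:2]; c=cast(n,q,.048)[:,:2]
    d=c.mean(0)-w.mean(0); print(n,'foot',w.round(4).tolist(),np.linalg.norm(w[1]-w[0]),'len',np.linalg.norm(d),np.degrees(np.arctan2(d[1],d[0])))
# lid plate top z=.1, corners from c2 (3x)
L=np.array([[201,80],[404,21],[467,216],[267,281]])/3+[210,180]
w=cast('top',L,.1)[:,:2]; print('lid',w.round(4).tolist(),w.mean(0),[np.linalg.norm(w[i]-w[i-1]).round(4) for i in range(4)],[np.degrees(np.arctan2(*(w[i]-w[i-1])[::-1])).round(1) for i in range(4)])
for n in('top','scene'):
    im=cv2.imread(f'pics/{n}0.png'); hsv=cv2.cvtColor(im,cv2.COLOR_BGR2HSV)
    u,v=proj(n,[*w.mean(0),.145])[0]; u,v=int(u),int(v)
    m=np.zeros(im.shape[:2],np.uint8); sub=hsv[v-28:v+28,u-38:u+38]
    m[v-28:v+28,u-38:u+38]=((sub[...,2]>(140 if n=='top' else 118))&(sub[...,1]<50))
    k,lab,st,ce=cv2.connectedComponentsWithStats(m); i=1+np.argmax(st[1:,4])
    c=cv2.findContours((lab==i).astype(np.uint8),0,1)[0][0]; r=cv2.minAreaRect(c); b=cast(n,cv2.boxPoints(r),.145)[:,:2]
    print(n,'handle',st[i],ce[i],cast(n,r[0],.145)[0].round(4),[np.linalg.norm(b[j]-b[j-1]).round(4) for j in range(4)],[np.degrees(np.arctan2(*(b[j]-b[j-1])[::-1])).round(1) for j in range(4)])
s=cv2.imread("pics/scene0.png"); cv2.imwrite("pics/c3.png",cv2.resize(s[210:330,260:390],(780,720)[:2],interpolation=2)[:600])
E
```

```text
top [[0.5466, -0.3491], [0.5198, -0.3884]] mid [ 0.5332 -0.3688] 0.047563805554614765 -124.26118832907272
scene [[0.5251, -0.3817], [0.5566, -0.3487]] mid [ 0.5408 -0.3652] 0.045631760364407 46.30310510551917
top foot [[0.471, -0.2854], [0.4479, -0.3267]] 0.04733251112240152 len 0.09679314001197958 -40.388504590563585
scene foot [[0.4413, -0.3158], [0.4737, -0.2792]] 0.048921415475780244 len 0.10739939354040083 -39.10019100035774
lid [[0.6331, 0.1437], [0.6812, -0.0339], [0.5076, -0.0818], [0.4564, 0.0898]] [0.56955182 0.02944191] [np.float64(0.1847), np.float64(0.1841), np.float64(0.1801), np.float64(0.1791)] [np.float64(17.0), np.float64(-74.8), np.float64(-164.6), np.float64(106.6)]
top handle [300 218  42  16 164] [320.26829268 225.73780488] [0.5697 0.0329 0.145 ] [np.float64(0.0097), np.float64(0.107), np.float64(0.0098), np.float64(0.1069)] [np.float64(15.7), np.float64(-74.1), np.float64(-165.1), np.float64(105.9)]
scene handle [303 241  39  26 196] [321.78061224 253.6122449 ] [0.5736 0.0347 0.145 ] [np.float64(0.0114), np.float64(0.1081), np.float64(0.0117), np.float64(0.1076)] [np.float64(-170.4), np.float64(106.1), np.float64(7.1), np.float64(-74.1)]
```

View pics/c3.png

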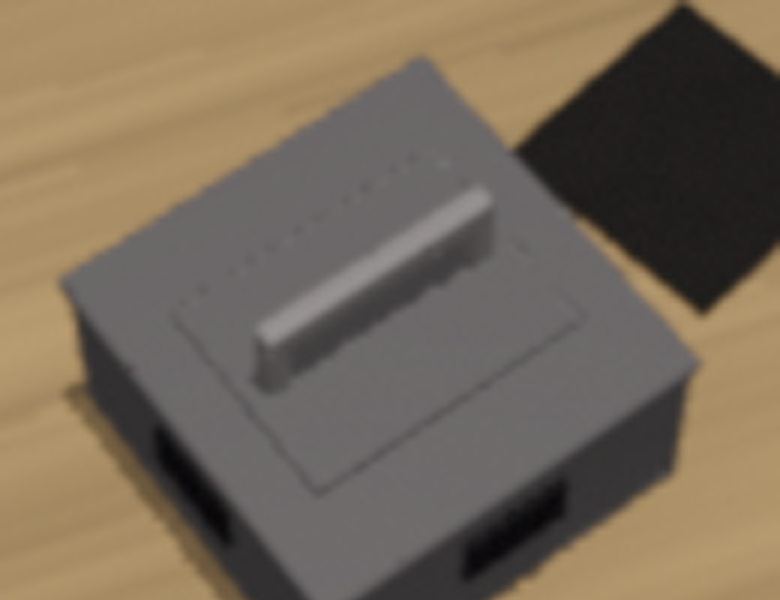

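```bash
cat >> h.py <<'E'
YAW=np.radians(-39.5); U=np.array([np.cos(YAW),np.sin(YAW),0]); MID=np.array([.497,-.332,.024]); Z=np.array([0,0,1.])
PAD=np.array([.4896,.2147,.004])
def mk(d,y):
    d=d/np.linalg.norm(d); return np.c_[np.cross(y,d),y,d]
def lying(a,sg,s,dz,lift=0):   # s: distance from foot of grasp, dz: grasp height
    d=-np.cos(a)*Z-np.sin(a)*U; y=sg*np.cross(Z,U)
    M=mk(d,y); g=MID+U*(s-.055); g=np.array([g[0],g[1],dz+lift])
    return g+.019*d,R.from_matrix(M).as_quat()
def standing(a,sg,s,dz,psi,lift=0):
    # horizontal tool dir h=(cos psi,sin psi); meter n axis -> -h ; u->Z
    h=np.array([np.cos(psi),np.sin(psi),0]); d=np.cos(a)*h-np.sin(a)*Z
    # u->Z, Z->-h, cross(Z,u)-> cross(-h,Z)
    y=sg*np.cross(-h,Z); M=mk(d,y)
    g=PAD+Z*(s+lift)-h*(dz-.024)*1.0
    return g+.019*d,R.from_matrix(M).as_quat()
E
python3 - <<'E'
from h import *
s,dz=.082,.030
for ad in(30,40,45,50,60):
  a=np.radians(ad)
  for sg in(1,-1):
    q0=[robot.solve_ik(*lying(a,sg,s,dz,l)) for l in(0,.1)]
    ok=[]
    for pd in range(-180,180,20):
      qs=[robot.solve_ik(*standing(a,sg,s,dz,np.radians(pd),l)) for l in(.004,.1)]
      if all(q is not None for q in qs): ok.append(pd)
    print(ad,sg,[None if q is None else np.round(q,2).tolist() for q in q0],ok)
E
```

```text
30 1 [[-0.77, 0.91, 1.09, -0.04, 1.67, -1.64], [-0.77, 0.79, 1.07, -0.04, 1.81, -1.65]] [-180, -160, -140, -120, -100, -80, -60, 20, 40, 60, 80, 100, 120, 140, 160]
30 -1 [[-0.77, 0.91, 1.09, -0.04, 1.67, 1.5], [-0.77, 0.79, 1.07, -0.04, 1.81, 1.49]] [-180, -160, -140, -120, -100, -80, -60, 20, 40, 60, 80, 100, 120, 140, 160]
40 1 [[-0.76, 1.06, 0.9, -0.05, 1.88, -1.64], [-0.76, 0.93, 0.9, -0.05, 2.01, -1.65]] [-180, -160, -140, -120, -100, -80, -60, -40, 0, 20, 60, 80, 100, 120, 140, 160]
40 -1 [[-0.76, 1.06, 0.9, -0.05, 1.88, 1.5], [-0.76, 0.93, 0.9, -0.05, 2.01, 1.49]] [-180, -160, -140, -120, -100, -80, -60, -40, 0, 20, 40, 60, 80, 100, 120, 140, 160]
45 1 [[-0.76, 1.13, 0.8, -0.06, 1.99, -1.65], [-0.76, 1.01, 0.81, -0.06, 2.11, -1.65]] [-180, -160, -140, -120, -100, -80, -60, -40, -20, 40, 60, 80, 100, 120, 140, 160]
45 -1 [[-0.76, 1.13, 0.8, -0.06, 1.99, 1.5], [-0.76, 1.01, 0.81, -0.06, 2.11, 1.49]] [-180, -160, -140, -120, -100, -80, -60, -40, 20, 40, 60, 80, 100, 120, 140, 160]
50 1 [[-0.76, 1.21, 0.7, -0.06, 2.1, -1.65], [-0.76, 1.08, 0.72, -0.07, 2.21, -1.66]] [-180, -160, -140, -120, -100, -80, -60, -40, -20, 0, 20, 80, 100, 120, 140, 160]
50 -1 [[-0.76, 1.21, 0.7, -0.06, 2.1, 1.49], [-0.76, 1.08, 0.72, -0.07, 2.21, 1.48]] [-180, -160, -140, -120, -100, -80, -60, 0, 20, 40, 60, 80, 100, 120, 140, 160]
60 1 [[-0.76, 1.39, 0.47, -0.08, 2.33, -1.66], [-0.76, 1.24, 0.53, -0.09, 2.41, -1.67]] [-180, -160, -140, -120, -100, -80, -60, -40, -20, 0, 20, 40, 80, 100, 120, 140, 160]
60 -1 [[-0.76, 1.39, 0.47, -0.08, 2.33, 1.48], [-0.76, 1.24, 0.53, -0.09, 2.41, 1.47]] [-180, -160, -140, -120, -100, -80, -60, -20, 0, 20, 40, 60, 80, 100, 120, 140, 160]
```

```bash
python3 - <<'E'
from h import *
print('bottle',cast('scene',[190,385],.0),cast('top',[452,185],0.0), 'other', cast('top',[165,293],.03))
s,dz=.082,.030
for ad in(40,45,50):
  a=np.radians(ad)
  for sg in(1,-1):
   for pd in (10,20,24,30,40):
      qs=[robot.solve_ik(*standing(a,sg,s,dz,np.radians(pd),l)) for l in(.003,.12,.2)]
      print(ad,sg,pd,[None if q is None else np.round(q,2).tolist() for q in qs])
E
```

```text
bottle [[ 0.71510668 -0.34186046  0.        ]] [[ 0.70721743 -0.33982474  0.        ]] other [[0.42302015 0.44923495 0.03      ]]
40 1 10 [None, [0.2, -0.41, 2.42, -0.06, 0.26, -1.49], [0.2, -0.55, 2.33, -0.04, 0.48, -1.52]]
40 1 20 [[0.06, -0.1, 2.48, 1.96, 0.24, 2.55], [0.06, -0.45, 2.44, 0.64, 0.37, -2.37], [0.06, -0.59, 2.36, 0.42, 0.56, -2.12]]
40 1 24 [[0.01, -0.1, 2.48, 1.78, 0.32, 2.65], [0.01, -0.46, 2.45, 0.79, 0.44, -2.58], [0.01, -0.59, 2.36, 0.55, 0.62, -2.31]]
40 1 30 [[-0.06, -0.09, 2.47, 1.62, 0.44, 2.69], [-0.06, -0.45, 2.44, 0.92, 0.56, -2.81], [-0.06, -0.58, 2.35, 0.7, 0.72, -2.54]]
40 1 40 [[-0.16, -0.05, 2.44, 1.44, 0.63, 2.66], None, [-0.16, -0.53, 2.32, 0.84, 0.89, -2.83]]
40 -1 10 [None, [0.2, -0.41, 2.42, -0.06, 0.26, 1.65], [0.2, -0.55, 2.33, -0.04, 0.48, 1.62]]
40 -1 20 [[0.06, -0.1, 2.48, 1.96, 0.24, -0.59], [0.06, -0.45, 2.44, 0.64, 0.37, 0.77], [0.06, -0.59, 2.36, 0.42, 0.56, 1.02]]
40 -1 24 [[0.01, -0.1, 2.48, 1.78, 0.32, -0.49], [0.01, -0.46, 2.45, 0.79, 0.44, 0.56], [0.01, -0.59, 2.36, 0.55, 0.62, 0.83]]
40 -1 30 [[-0.06, -0.09, 2.47, 1.62, 0.44, -0.4
[... 1792 characters left out ...]
2.31]]
50 1 40 [None, [-0.08, -0.34, 2.29, 0.69, 0.78, -2.75], [-0.08, -0.45, 2.2, 0.59, 0.94, -2.59]]
50 -1 10 [None, [0.19, -0.35, 2.3, -0.03, 0.5, 1.61], [0.19, -0.46, 2.21, -0.02, 0.7, 1.6]]
50 -1 20 [[0.09, -0.1, 2.38, 0.74, 0.24, 0.65], [0.09, -0.38, 2.32, 0.32, 0.55, 1.1], [0.09, -0.49, 2.22, 0.24, 0.74, 1.19]]
50 -1 24 [[0.05, -0.11, 2.38, 0.87, 0.3, 0.44], [0.05, -0.38, 2.32, 0.43, 0.58, 0.92], [0.05, -0.49, 2.23, 0.34, 0.77, 1.04]]
50 -1 30 [[-0.0, -0.1, 2.38, 0.97, 0.4, 0.22], [-0.0, -0.38, 2.32, 0.56, 0.65, 0.69], [-0.0, -0.48, 2.22, 0.45, 0.83, 0.84]]
50 -1 40 [[-0.08, -0.07, 2.35, 1.01, 0.56, -0.01], [-0.08, -0.34, 2.29, 0.69, 0.78, 0.39], [-0.08, -0.45, 2.2, 0.59, 0.94, 0.55]]
```

```bash
cat >> h.py <<'E'
A=np.radians(55); S_,DZ=.082,.030
def gpose(G,az,th,back=0):
    """meter axis horizontal heading az tilted; th=0 lying (u=horizontal heading), th=pi/2 standing. grasp pt G"""
    h=np.array([np.cos(az),np.sin(az),0]); u=np.cos(th)*h+np.sin(th)*Z; n=np.cos(th)*Z-np.sin(th)*h
    d=-np.cos(A)*n-np.sin(A)*u; y=np.cross(Z,h)
    return np.array(G)+(.019-back)*d,R.from_matrix(mk(d,y)).as_quat()
GL=MID+U*(S_-.055); GL=np.array([GL[0],GL[1],DZ])
def gstand(psi,lift,off=(0,0)):
    h=np.array([np.cos(psi),np.sin(psi),0]); G=PAD+np.array([off[0],off[1],S_+lift])-h*(DZ-.024); return G
E
python3 - <<'E'
from h import *
for nm,p in dict(hi=gpose(GL+[0,0,.25],YAW,0),back=gpose(GL,YAW,0,.1),g=gpose(GL,YAW,0),
  up=gpose(GL+[0,0,.22],YAW,0)).items(): print(nm,p[0].round(3),np.round(robot.solve_ik(*p),2))
for th in (30,60,90):
  g=np.array([.43,-.3,.30]); p=gpose(g,YAW,np.radians(th)); print(th,np.round(robot.solve_ik(*p),2))
for pd in(8,10,12,14,16,18,20):
  for l in(.002,.1,.2):
    p=gpose(gstand(np.radians(pd),l,(.012,0)),np.radians(pd),np.pi/2); q=robot.solve_ik(*p); print(pd,l,None if q is None else np.round(q,2))
E
```

```text
hi [ 0.506 -0.339  0.269] [-0.76  1.03  0.55 -0.1   2.52 -1.69]Traceback (most recent call last):
  File "<stdin>", line 3, in <module>
    return _wrapfunc(a, 'round', decimals=decimals, out=out)
    return _wrapit(obj, method, *args, **kwds)
    result = getattr(arr, method)(*args, **kwds)
TypeError: unsupported operand type(s) for *: 'NoneType' and 'float'
```

```bash
cat > t.py <<'E'
import h; from h import *
rd=lambda q: None if q is None else np.round(q,2).tolist()
for ad in(50,55):
  h.A=np.radians(ad); print('A',ad)
  for nm,p in dict(hi=gpose(GL+[0,0,.2],YAW,0),b1=gpose(GL+[0,0,.1],YAW,0),back=gpose(GL,YAW,0,.06),g=gpose(GL,YAW,0)).items(): print(nm,rd(robot.solve_ik(*p)))
  for th in (30,60,90):
    g=np.array([.43,-.3,.30]); p=gpose(g,YAW,np.radians(th)); print(th,rd(robot.solve_ik(*p)))
  for pd in(8,12,16,20,190+12):
   for l in(.002,.1,.2):
    p=gpose(gstand(np.radians(pd),l,(.012,0)),np.radians(pd),np.pi/2); print(pd,l,rd(robot.solve_ik(*p)))
E
python3 t.py
```

```text
A 50
hi [-0.76, 0.99, 0.68, -0.08, 2.35, -1.67]
b1 [-0.76, 1.08, 0.72, -0.07, 2.21, -1.66]
back [-0.76, 1.35, 0.38, -0.07, 2.28, -1.66]
g [-0.76, 1.21, 0.7, -0.06, 2.1, -1.65]
30 [-0.82, 0.26, 1.42, -0.04, 1.81, -1.7]
60 [-0.86, -0.14, 1.81, 0.03, 1.3, -1.74]
90 [-0.93, -0.51, 2.21, 0.22, 0.77, -1.91]
8 0.002 None
8 0.1 [0.21, -0.27, 2.28, -0.1, 0.44, -1.43]
8 0.2 [0.21, -0.41, 2.18, -0.07, 0.68, -1.47]
12 0.002 None
12 0.1 [0.17, -0.29, 2.3, 0.06, 0.44, -1.66]
12 0.2 [0.17, -0.43, 2.19, 0.04, 0.69, -1.63]
16 0.002 [0.13, -0.06, 2.35, 0.53, 0.19, -2.21]
16 0.1 [0.13, -0.3, 2.3, 0.22, 0.45, -1.88]
16 0.2 [0.13, -0.44, 2.19, 0.15, 0.7, -1.8]
20 0.002 [0.09, -0.07, 2.35, 0.76, 0.24, -2.51]
20 0.1 [0.09, -0.31, 2.31, 0.36, 0.48, -2.09]
20 0.2 [0.09, -0.45, 2.2, 0.25, 0.72, -1.96]
202 0.002 [0.24, 0.79, 1.21, -0.1, 1.83, 1.43]
202 0.1 [0.24, 0.68, 1.18, -0.1, 1.97, 1.42]
202 0.2 [0.24, 0.6, 1.1, -0.11, 2.14, 1.4]
A 55
hi [-0.76, 1.06, 0.59, -0.09, 2.44, -1.68]
b1 [-0.76, 1.16, 0.63, -0.08, 2.31, -1.66]
back None
g [-0.76, 1.3, 0.59, -0.07, 2.21, -1.65]
30 [-0.81, 0.32, 1.36, -0.05, 1.89, -1.7]
60 [-0.85, -0.07, 1.74, 0.01, 1.39, -1.73]
90 [-0.91, -0.45, 2.15, 0.17, 0.86, -1.86]
8 0.002 [0.2, -0.03, 2.27, -0.13, 0.29, -1.4]
8 0.1 [0.2, -0.24, 2.22, -0.07, 0.55, -1.46]
8 0.2 [0.2, -0.37, 2.11, -0.05, 0.79, -1.48]
12 0.002 [0.17, -0.04, 2.28, 0.08, 0.29, -1.68]
12 0.1 [0.17, -0.25, 2.23, 0.04, 0.55, -1.64]
12 0.2 [0.17, -0.38, 2.12, 0.03, 0.79, -1.63]
16 0.002 [0.14, -0.05, 2.29, 0.28, 0.3, -1.95]
16 0.1 [0.14, -0.26, 2.24, 0.15, 0.56, -1.82]
16 0.2 [0.14, -0.39, 2.13, 0.11, 0.8, -1.77]
20 0.002 [0.1, -0.05, 2.3, 0.44, 0.33, -2.19]
20 0.1 [0.1, -0.27, 2.24, 0.26, 0.58, -1.99]
20 0.2 [0.1, -0.39, 2.13, 0.19, 0.82, -1.9]
202 0.002 [0.23, 0.73, 1.28, -0.09, 1.74, 1.43]
202 0.1 [0.23, 0.61, 1.25, -0.09, 1.89, 1.42]
202 0.2 [0.23, 0.53, 1.16, -0.1, 2.05, 1.4]
```

```bash
python3 - <<'E'
from h import *
robot.movep(*gpose(GL+[0,0,.2],YAW,0))
p,o=gpose(GL,YAW,0)
print(robot.move_linear(p+[0,0,.06],rate=.12,ori=o))
print(robot.get_t(),robot.get_eef_pos(),p)
for n in("scene","top"):
    cv2.imwrite(f"pics/{n}1.png",cams.snapshot(n)[:,:,::-1])
a=cv2.imread("pics/top1.png");s=cv2.imread("pics/scene1.png")
cv2.imwrite("pics/c4.png",np.hstack([cv2.resize(a[160:360,370:570],(400,400),interpolation=2),cv2.resize(s[200:400,80:280],(400,400),interpolation=2)]))
E
```

```text
False
4.7917 [ 0.50627399 -0.339688    0.08020164] [ 0.50582438 -0.33927426  0.01910205]
```

View pics/c4.png

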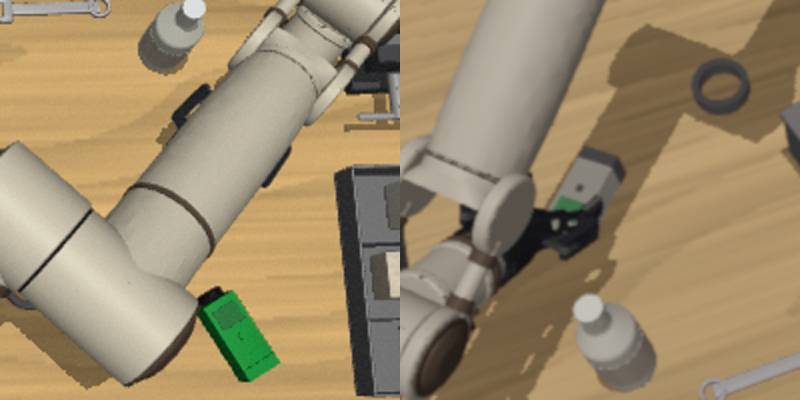

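The scene crop shows the fingers straddling the meter's cap half, and the bottle is clear. I'll descend and grip.

```bash
python3 - <<'E'
from h import *
p,o=gpose(GL,YAW,0)
print(robot.move_linear(p,rate=.06,until_force=6))
print(robot.get_eef_pos(),p,robot.get_contact_force())
move_gripper(.03); print(robot.get_gripper_width(),robot.get_contact_force())
print(robot.move_linear(p+[0,0,.08],rate=.08)); robot.hold(.2)
print(robot.get_t(),robot.get_gripper_width(),robot.get_contact_force())
for n in("scene","top"):
    cv2.imwrite(f"pics/{n}2.png",cams.snapshot(n)[:,:,::-1])
a=cv2.imread("pics/top2.png");s=cv2.imread("pics/scene2.png")
cv2.imwrite("pics/c5.png",np.hstack([cv2.resize(a[160:360,370:570],(400,400),interpolation=2),cv2.resize(s[200:400,80:280],(400,400),interpolation=2)]))
E
```

```text
False
[ 0.50609322 -0.33955275  0.01971518] [ 0.50582438 -0.33927426  0.01910205] [1.31473736 0.15383011 0.6122244 ]
0.04739178346526807 [ 0.35244642 -1.25783129  2.50086382]
False
7.825 0.047648160214475876 [-0.62740628  0.51268898 -2.38105179]
```

View pics/c5.png

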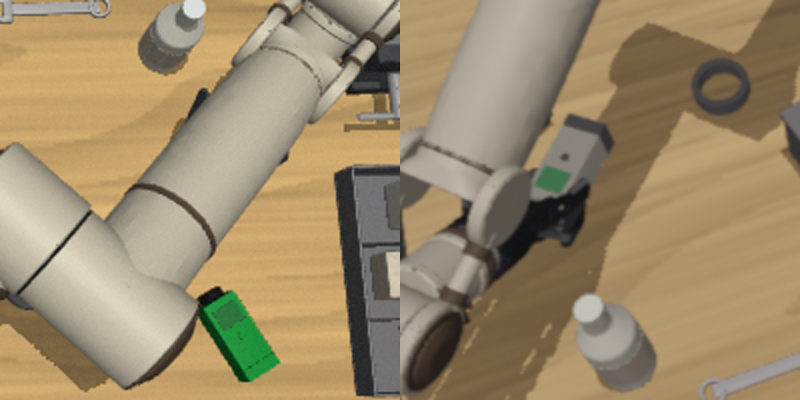

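The meter is gripped (47.6 mm opening, about 2.5 N of weight) and lifted. Now I'll turn it upright at height and swing over to the pad.

```bash
python3 - <<'E'
from h import *
p,o=gpose(GL,YAW,0)
robot.move_linear(p+[0,0,.2],rate=.15)
for th in(30,60,90):
    robot.movep(*gpose([.45,-.31,.31],YAW,np.radians(th)))
q=robot.get_q(); print(np.round(q,2),robot.get_t(),robot.get_gripper_width())
psi=np.radians(12)
P=gpose(gstand(psi,.17,(.012,0)),psi,np.pi/2)
robot.movep(*P); print(np.round(robot.get_q(),2),robot.get_t())
P=gpose(gstand(psi,.04,(.012,0)),psi,np.pi/2)
robot.move_linear(P[0],rate=.12,ori=P[1]); robot.hold(.2)
print(robot.get_t(),robot.get_eef_pos(),P[0],robot.get_gripper_width(),robot.get_contact_force())
for n in("scene","top"):
    cv2.imwrite(f"pics/{n}3.png",cams.snapshot(n)[:,:,::-1])
a=cv2.imread("pics/top3.png");s=cv2.imread("pics/scene3.png")
cv2.imwrite("pics/c6.png",np.hstack([cv2.resize(a[160:360,170:370],(400,400),interpolation=2),cv2.resize(s[120:320,250:450],(400,400),interpolation=2)]))
E
```

```text
[-0.88 -0.38  2.08  0.15  0.86 -1.83] 10.85 0.04738549679926896
[ 0.17 -0.35  2.16  0.03  0.72 -1.63] 12.7583
14.1917 [0.50689799 0.21583949 0.11130292] [0.50639092 0.21571834 0.11043611] 0.04780997098484424 [-0.35653101  0.53130278 -3.02628044]
```

View pics/c6.png

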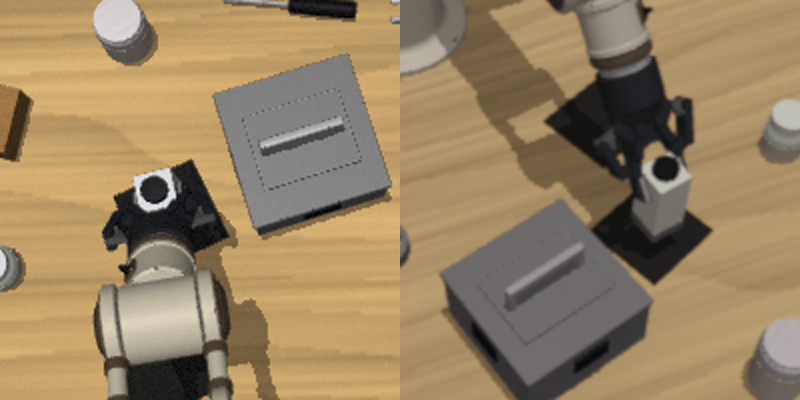

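```bash
python3 - <<'E'
from h import *
print(cast('top',[247.0,254.5],.166),cast('scene',[250+333.0-200,120+84],.166))
psi=np.radians(12)
P=gpose(gstand(psi,-.012,(.012,0)),psi,np.pi/2)
print(robot.move_linear(P[0],rate=.04,ori=P[1],until_force=4))
print(robot.get_eef_pos()-P[0]-[0,0,.012],robot.get_contact_force(),robot.get_t())
for n in("scene","top"):
    cv2.imwrite(f"pics/{n}4.png",cams.snapshot(n)[:,:,::-1])
a=cv2.imread("pics/top4.png");s=cv2.imread("pics/scene4.png")
cv2.imwrite("pics/c7.png",np.hstack([cv2.resize(a[210:310,200:300],(400,400),interpolation=2),cv2.resize(s[170:270,320:420],(400,400),interpolation=2)]))
E
```

```text
[[0.49867537 0.21287224 0.166     ]] [[0.50710444 0.21633511 0.166     ]]
True
[ 8.85908017e-05 -2.74625567e-04  9.62258915e-04] [ 2.30869453 -0.56388683  0.4008307 ] 15.2083
```

View pics/c7.png

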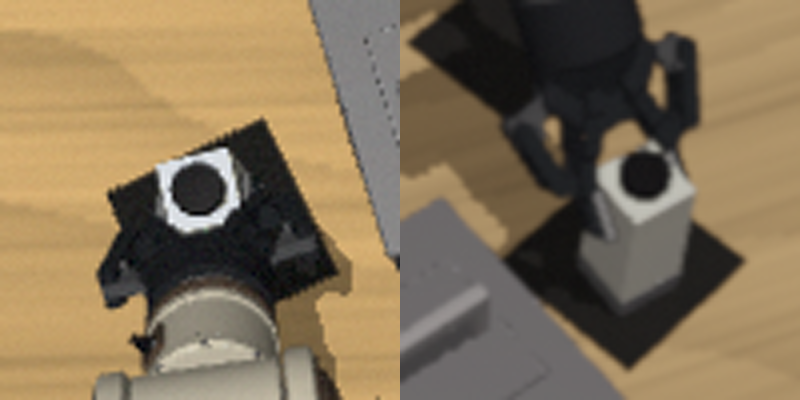

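Contact came at the expected height (about 1 mm above nominal). The meter stands centred on the pad and looks square. Releasing and backing off along the tool axis.

```bash
python3 - <<'E'
from h import *
robot.hold(.3); move_gripper(.068); robot.hold(.2)
o=robot.get_eef_rot(); d=R.from_quat(o).as_matrix()[:,2]; p=robot.get_eef_pos()
for b in (.12,.1,.08,.07):
    try: robot.move_linear(p-b*d,rate=.08); print('back',b); break
    except robot.IKError as e: print(b,e)
print(robot.get_t(),robot.get_eef_pos(),np.round(robot.get_q(),2))
for n in("scene","top"):
    cv2.imwrite(f"pics/{n}5.png",cams.snapshot(n)[:,:,::-1])
a=cv2.imread("pics/top5.png");s=cv2.imread("pics/scene5.png")
cv2.imwrite("pics/c8.png",np.hstack([cv2.resize(a[210:310,200:300],(400,400),interpolation=2),cv2.resize(s[170:270,320:420],(400,400),interpolation=2)]))
E
```

```text
back 0.12
17.7917 [0.43705558 0.20106937 0.16779464] [ 0.16 -0.49  2.41  0.05  0.63 -1.65]
```

View pics/c8.png

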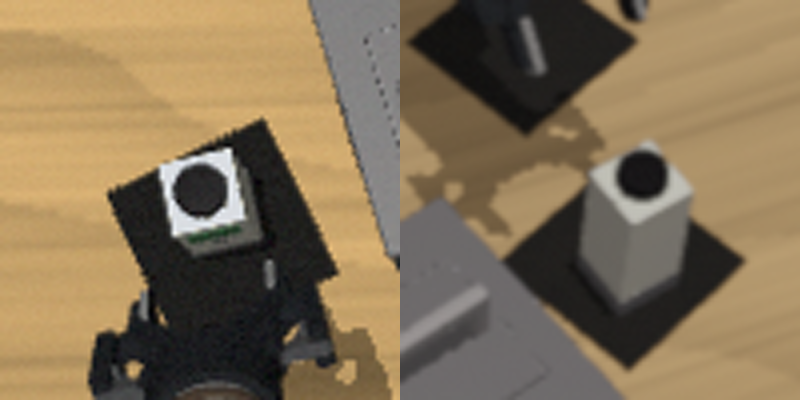

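The meter stands free on the pad. Next, the lid handle: (0.5715, 0.034), z 0.137, bar heading 106°.

```bash
python3 - <<'E'
from h import *
q=robot.get_q(); p=robot.get_eef_pos()
robot.move_linear(p+[0,0,.1],rate=.15)
yaw=np.radians(16); C=np.array([.5715,.034,.118])
best=None
for sg in(1,-1):
    y=sg*np.array([np.cos(yaw),np.sin(yaw),0]); o=R.from_matrix(mk(-Z,y)).as_quat()
    qs=robot.solve_ik(C+[0,0,.1],o); print(sg,None if qs is None else np.round(qs,2))
    if qs is not None and (best is None or abs(qs[5])<abs(best[0][5])): best=(qs,o)
o=best[1]; np.save('o.npy',o)
robot.movep(C+[0,0,.1],o); move_gripper(.085)
robot.move_linear(C+[0,0,.04],rate=.12); robot.hold(.2)
print(robot.get_t(),robot.get_eef_pos(),robot.get_eef_rot(),o)
for n in("scene","top"):
    cv2.imwrite(f"pics/{n}6.png",cams.snapshot(n)[:,:,::-1])
a=cv2.imread("pics/top6.png");s=cv2.imread("pics/scene6.png")
cv2.imwrite("pics/c9.png",np.hstack([cv2.resize(a[170:290,230:390],(400,300),interpolation=2),cv2.resize(s[180:330,250:450],(400,300),interpolation=2)]))
E
```

```text
1 [-0.15  0.16  1.62 -0.    1.36 -0.43]
-1 [-0.15  0.16  1.62 -0.    1.36  2.71]
20.9833 [0.57224499 0.03388903 0.15917175] [6.01797656e-01 7.98647900e-01 5.00435666e-04 9.28821433e-04] [ 0.60181502  0.79863551  0.         -0.        ]
```

View pics/c9.png

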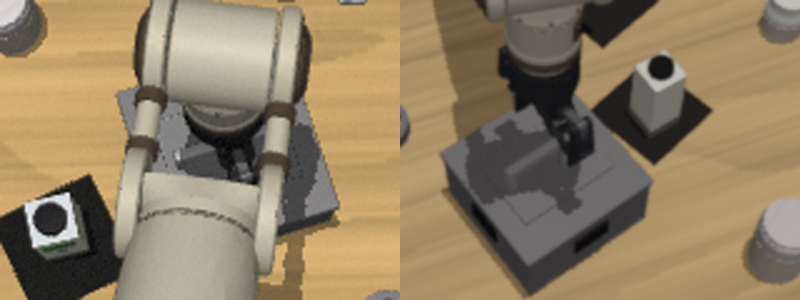

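```bash
python3 - <<'E'
from h import *
o=robot.get_eef_rot();M=R.from_quat(o).as_matrix();p=robot.get_eef_pos();print(M.round(3))
pts=np.array([p+.045*M[:,1],p-.045*M[:,1],p,[.5715,.034,.145],[.5715-.276*.055,.034+.961*.055,.145],[.5715+.276*.055,.034-.961*.055,.145]])
for n,x,y,sx,ox in(('top',230,170,2.5,0),('scene',250,180,2,400)):
    print(n,((proj(n,pts)-[x,y])*sx+[ox,0]).round(0).tolist())
s=cv2.imread("pics/scene6.png")
cv2.imwrite("pics/c10.png",cv2.resize(s[220:300,280:380],(800,640),interpolation=2)[:600])
E
```

```text
[[-0.276  0.961  0.001]
 [ 0.961  0.276 -0.   ]
 [-0.001  0.001 -1.   ]]
top [[211.0, 92.0], [238.0, 177.0], [224.0, 134.0], [224.0, 138.0], [172.0, 154.0], [276.0, 122.0]]
scene [[566.0, 167.0], [520.0, 113.0], [543.0, 140.0], [543.0, 146.0], [580.0, 122.0], [504.0, 170.0]]
```

View pics/c10.png

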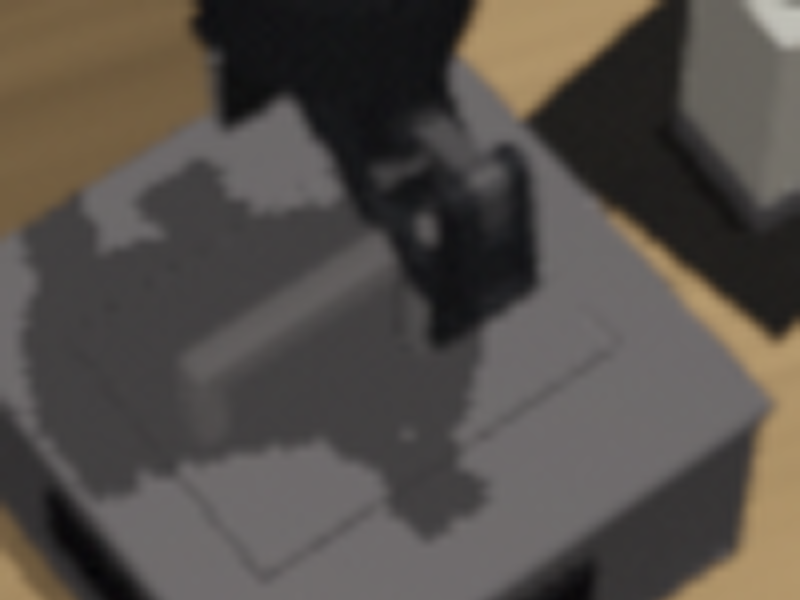

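The finger positions match their projections: one finger on each side of the bar. I'll descend with a force guard and close.

```bash
python3 - <<'E'
from h import *
p=robot.get_eef_pos(); 
print(robot.move_linear([.5715,.034,.118],rate=.06,ori=np.load('o.npy'),until_force=6))
print(robot.get_eef_pos(),robot.get_contact_force())
move_gripper(.0); robot.hold(.3)
print(robot.get_gripper_width(),robot.get_contact_force(),robot.get_wrist_torque(),robot.get_eef_pos(),robot.get_t())
E
```

```text
False
[0.57177858 0.03395652 0.11827876] [-0.56304399 -0.19683182 -0.29756246]
0.010738168874621118 [0.82730573 0.41955409 2.46378572] [ 0.0673242  -0.16096084  0.04894789] [0.57176782 0.03403803 0.11823449] 22.8583
```

```bash
python3 - <<'E'
from h import *
p=robot.get_eef_pos(); o=np.load('o.npy')
for dz in(.004,.008,.012,.018,.024,.031):
    robot.move_linear([.5715,.034,.118+dz],rate=.015,ori=o)
    print(dz,robot.get_eef_pos()[2].round(4),robot.get_contact_force().round(1),robot.get_wrist_torque().round(2),round(robot.get_gripper_width(),4))
robot.hold(.5); print(robot.get_t(),robot.get_contact_force(),robot.get_eef_pos(),robot.get_eef_rot())
for n in("scene","top"):
    cv2.imwrite(f"pics/{n}7.png",cams.snapshot(n)[:,:,::-1])
a=cv2.imread("pics/top7.png");s=cv2.imread("pics/scene7.png")
cv2.imwrite("pics/c11.png",cv2.resize(s[180:330,250:450],(800,600),interpolation=2))
E
```

```text
0.004 0.1208 [ 3.8 -0.  -9.6] [ 0.04 -0.66  0.  ] 0.0106
0.008 0.126 [-0.3  0.9 -5.7] [0.06 0.12 0.  ] 0.0112
0.012 0.1314 [-1.6  1.5  0.8] [0.23 0.34 0.09] 0.0113
0.018 0.136 [-0.7 -0.7 -3.6] [-0.   -0.02  0.03] 0.0108
0.024 0.1421 [-0.6  0.1 -2.2] [0.02 0.   0.07] 0.0108
0.031 0.149 [-0.  -0.3 -2.5] [0.05 0.04 0.02] 0.011
26.325 [-0.92644006 -0.55251583 -2.52835285] [0.57151019 0.03399005 0.1490038 ] [6.01834852e-01 7.98620567e-01 1.46879853e-05 2.12472297e-06]
```

View pics/c11.png

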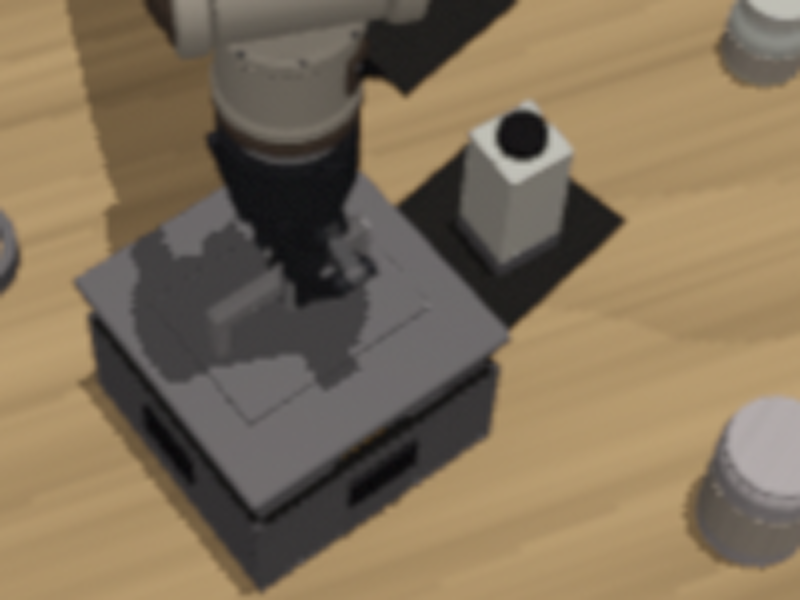

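View pics/scene7.png

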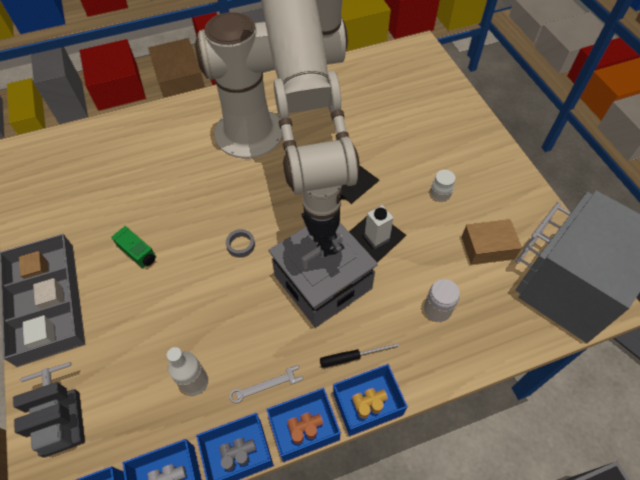

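```bash
python3 - <<'E'
from h import *
px=np.array([[508,337],[260,505],[77,283]])/4+[250,180]
y=np.radians(16);Rz=np.array([[np.cos(y),-np.sin(y)],[np.sin(y),np.cos(y)]])
for z in(.10,.121,.131,.141):
    w=cast('scene',px,z)[:,:2]; print(z,'sides',np.linalg.norm(w[0]-w[1]).round(4),np.linalg.norm(w[1]-w[2]).round(4),'centre',((w[0]+w[2])/2).round(4))
    c=np.array([[.093,.093],[.093,-.093],[-.093,-.093]])@Rz.T+[.5715,.034]
    print('  pred px',(proj('scene',np.c_[c,[z]*3])-px).round(1).tolist())
w=[cast('scene',[250+522/4,180+135/4],.126),cast('scene',[250+510/4,180+268/4],.004)]; print(w)
for f in('scene0','scene7'):
    pass
d=cv2.absdiff(cv2.imread('pics/scene0.png'),cv2.imread('pics/scene7.png')).max(2)
for nm,(u,v) in dict(tape=(240,242),jar=(443,185),screw=(360,355),wrench=(265,385),bottle=(185,370),can=(441,300),carton=(492,242),green=(133,247)).items(): print(nm,(d[v-20:v+20,u-20:u+20]>40).sum(),end=' ')
print(robot.get_contact_force(),robot.get_t())
E
```

```text
0.1 sides 0.1832 0.1856 centre [0.5595 0.0411]
  pred px [[-0.6, 5.3], [-2.2, 6.3], [-1.4, 4.7]]
0.121 sides 0.1796 0.182 centre [0.5709 0.037 ]
  pred px [[0.1, 0.9], [-2.5, 2.4], [-2.3, 0.3]]
0.131 sides 0.1779 0.1802 centre [0.5764 0.0351]
  pred px [[0.5, -1.2], [-2.6, 0.5], [-2.7, -1.9]]
0.141 sides 0.1761 0.1785 centre [0.5818 0.0331]
  pred px [[0.8, -3.3], [-2.7, -1.4], [-3.1, -4.1]]
[array([[0.50683184, 0.21379176, 0.126     ]]), array([[0.52822638, 0.20757686, 0.004     ]])]
tape 0 jar 0 screw 0 wrench 0 bottle 0 can 0 carton 0 green 0 [ 0.41140883 -0.20771766 -2.8805085 ] 26.425
```

The corner fits put the lift at about 27 ± 4 mm and the tool reading says 31. I'll raise it 3 mm for margin, check the force and hand in.

```bash
python3 - <<'E'
from h import *
robot.move_linear([.5715,.034,.152],rate=.015,ori=np.load('o.npy')); 
f=[]
for i in range(15): robot.hold(.05); f.append(robot.get_contact_force())
print(np.mean(f,0).round(2),np.std(f,0).round(2),robot.get_eef_pos(),robot.get_gripper_width(),np.abs(robot.get_qvel()).max())
s=cams.snapshot('scene')[:,:,::-1]; cv2.imwrite("pics/c12.png",cv2.resize(s[180:330,250:450],(800,600),interpolation=2))
E
```

```text
[ 0.07 -0.17 -2.97] [0.41 0.56 0.42] [0.57151301 0.03399187 0.15200887] 0.010822813021140795 0.0012608183683554472
```

View pics/c12.png

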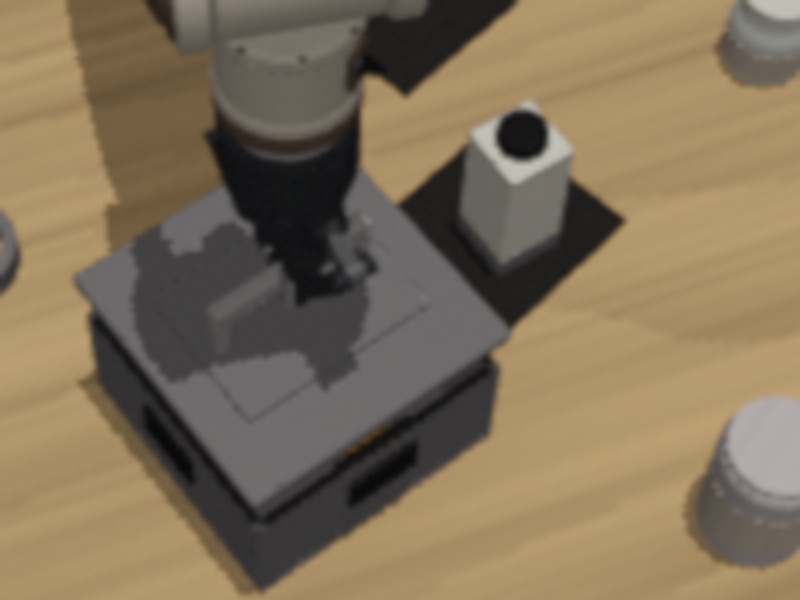

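Comparing corner pixels with the shut picture, the lid has moved about 7.1 px up at both the left and right corners. At about 2.1 px per 10 mm that is roughly 34 mm, which agrees with the tool height and shows it level. Handing in.

```bash
python3 - <<'E'
from workcell import robot
robot.close_job(); print(robot.get_t())
E
```

```text
the job is handed in; nothing more can be done
the job is handed in; nothing more can be done
```

I handed the job in with the meter standing on the far pad beside the case and the gripper still holding the lid open. No verdict is reported, so what follows is from my own checks.

- **Meter:** I picked up the white meter, turned it upright and set it on the pad, then let go. The last picture shows it upright and untouched. Its cap is about 17 mm from the pad's centre along x and within 2 mm along y, inside the 40 mm limit.
- **Lid:** I pulled it slowly straight up, with readings of up to about 10 N taken between steps. By tool height it is raised 34 mm. At handover it was at rest, and the force reading of about 3 N roughly matches the lid's weight, so it is not touching the case.
- **Lift check that disagreed:** before a final 3 mm raise, fitting the lid's corners in one picture gave about 27 ± 4 mm, while the tool said 31 mm. Comparing corners with the shut picture afterwards gave about 34 mm at both the left and right corners, which agrees with the tool and shows the lid level. All of these are within the allowed 21 to 48 mm.
- **Everything else:** comparing the first picture with one taken after the lid was lifted shows no change around the listed bystanders or the green look-alike. The job took about 28 s of the 69 s allowed.

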